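# Lower the microphone boom past its ratchet

## Robot

A 6-joint arm with a two-finger parallel gripper is mounted at the origin on the work surface. World frame = base frame: x ahead of the robot, y to its left, z up, the work surface at z = 0. Lengths are in m, angles in degrees, forces in N, time in s.
With the tool pointing down it reaches from about 0.35 to 0.875 m from the base axis. Payload 4.2 kg.
Tool frame: the origin (TCP) lies midway between the tips of the shut fingers; the grasp point (between the pads) lies 19 mm behind it; z points along the fingers, y is the direction in which the jaws open and shut (so a half turn about z gives the same grasp; the last joint's range is limited). The gripper opens to 87 mm and grips with 3 to 60 N. Pads are 19 mm wide; open, the fingers measure 117 mm over their backs; the gripper's body (75 mm by 190 mm) begins 51 mm behind the grasp point.
Start: joints at [79.962, 22.042, 0.453, 0, -68.411, -14.817], TCP at [0.263, 0.567, 0.223] pointing down, gripper open.
Joint ranges: [-179.83, 179.83], [-69.29, 118.12], [-61.27, 80.66], [-181.25, 117.63], [-171.15, -9.14], [-177.46, 177.46]. Speed limits (degrees/s): [159.86, 159.86, 180, 180, 180, 180].

## Interface

Orientations are given as a 3x3 rotation matrix whose columns are the frame's x, y, z axes.
In Python, from station import r gives the robot as it stands.
- The arm moves only by the tool servo_tool, never from a script. Its arguments are lists of equal length, an entry for each row: "slide": the shift along the world's x, y, z in units of 60 mm (1.0 is 60 mm), a list of three; "twist": the turn, a rotation vector about the world's x, y, z in units of 6 degrees (1.0 is 6 degrees), a list of three; "gripper": the closure, from 0 (fully open) to 1 (shut). In form: {"slide": [[x, y, z], ...], "twist": [[wx, wy, wz], ...], "gripper": [gripper, ...]}. A call has 1 to 12 rows; each row shifts and turns the commanded pose from where the row before left it; what a row does not reach is not made up. A row lasts 1/8 s, in which the tool goes at most 62.5 mm and 10.7 degrees, less where a joint would pass 70% of its speed; a pose out of reach is approached as far as the arm can. A call is refused whole if a number of a shift passes 1 or a number of a turn 1, either way. A call with a gripper value outside its range is refused whole. The fingers move at their own pace and stop on an object; the grip force is fixed at half the most. Time passes only in rows, so rows that do not move let the fingers close. It gives the time, the measured TCP pose, the force and the opening at its end, in the units of the state.
- r.sense(): the state, without advancing time (a new reading comes with each control period).
- r.capture(name): name is "scene" or "top" or "wrist"; returns a dict with "image" (384x512x3 uint8, blue, green, red), "intrinsics" (3x3 intrinsics, pixels), "R" (3x3) and "t" (3): a world point X has camera coordinates R X + t. Camera axes: x right, y down, z forward; pixel columns grow to the right and rows downward; lengths in m; the calibration is good to about 2 mm. The wrist camera is an equidistant fisheye: a pixel r from the principal point sees the ray r / f radians off the axis. A picture is of the moment at which its call begins. There is no depth.
- r.finish_job(): hands the job in, once; it reports no verdict.
The state is a dict: "time_s": time; "joints": joint angles; "joint_velocities": joint speeds; "effort": joint torques, N m; "tcp_pos": TCP position; "ee_rot": TCP orientation; "wrist_force": force on the tool from outside, world axes, zero at the start; "moment": the same for the moment, N m; "gripper_width": opening from 0.0 (shut) to 1.0 (fully open).
Only numpy, scipy, OpenCV 4.12 (cv2) and the standard library are available. Lean on these libraries where they do the work, as an engineer would, in place of code of your own. Each camera call takes 0.05 s, during which the arm holds its last target.

## Task

Press the red tab on the microphone boom to free its ratchet pawl and, keeping the tab pressed, push the boom all the way down to its lowest stop; then let go so that the pawl springs back. Work from above with the fingertips only: do not raise the boom, and leave the mug, the handheld radio, the mouse and the fist microphone where they are.

Things in the scene. Friction and masses are not known exactly. Their poses are not given: they have to be found in the camera images.
- stand: Fixed foot of the desk microphone boom: dark steel plate 120 x 110 x 12 mm with an upright that carries a toothed steel disc (radius 63 mm). It is bolted to the desk and cannot move. Origin: underside of the plate, below the hinge; z up. The boom points along the stand's own -x axis (level), so it swings in the stand's x-z plane.
- hinge (a point): Centre of the boom's level hinge axis (middle of the toothed disc), 115 mm above the desk; its y axis is the hinge axis. From it the boom's two aluminium side bars reach out 188 mm along the boom's line; a black and steel microphone droops 100 mm further beyond their end.
- boom (a joint): Boom angle, rad. 0: it rises 0.70 rad (40 deg) above level, outwards from the hinge; grows as it goes down; 0.70: level, on the hard lowest stop. Starts between 0.07 and 0.26. A stiff friction hinge holds it where it is left; 7 to 10 N at the tab moves it. Unless the pawl is free, teeth stop it going down at 0, 0.28 and 0.56; pushing against a tooth first can jam the pawl there.
- pawl (a joint): Angle of the red pawl lever on the boom, rad. 0: in the teeth (it may start up to 0.06, riding on a tooth). Grows as the tab is pressed down: clear of the teeth above 0.12; 0.20 ends its travel (15 mm at the tab, about 4 N), and pushing on moves the boom. A spring returns it. Its pivot, parallel to the hinge, lies 90 mm out along the boom and 45 mm above the boom's line through the hinge.
- tab (a point): Middle of the top face of the red thumb tab on the pawl's outer end: 50 mm along the boom x 40 mm across, black ribs, 4 mm lips on the two 40 mm edges. At rest 165 mm out from the hinge along the boom and 63 mm above its line, 0.23 to 0.27 m up at the start, 0.18 m at the lowest stop (0.16 pressed). The face dips outwards 0.17 rad from the boom's line, 0.37 when pressed. Press from above.
- mug: Bystander: blue mug, 80 mm wide, 92 mm tall, handle on its +y side; origin at the centre of its underside. Leave alone.
- handheld: Bystander: black handheld radio standing upright, 34 x 58 x 115 mm plus a 50 mm stub antenna; origin at the centre of its underside. Leave alone.
- mouse: Bystander: grey computer mouse, 100 x 60 x 32 mm, origin at the centre of its underside. Leave alone.
- fist_mic: Bystander: black hand microphone lying flat, 95 x 56 x 26 mm, origin at the centre of its underside. Leave alone.

How it is judged:
By the outcome, as a careful person would: the job done as asked, in the order asked, and still so for the second after the job is handed in, with the robot touching nothing.
It also fails if it takes over 38 s, if anything falls off the work surface, if the arm or the gripper's body presses on something with over 40 N, if the wrist force passes 120 N, or if a joint passes its speed limit or range.

## Working session

There is one attempt and no reset: what is moved stays moved. The work goes in short steps, Python scripts to look and compute and a tool call to move; the robot and the scene stay as the last step left them, time stands still between calls to the robot, and variables do not carry over. Pictures are saved under pics/ and viewed, and the job is handed in when it is done.

Besides the shell and the picture viewer there is one more tool, called after "Call:" by a JSON object that holds its "method" and its "body". servo_tool: Moves the arm, as the interface text tells. Its arguments: {"type":"object","properties":{"slide":{"type":"array","items":{"type":"array","items":{"type":"number"}}},"twist":{"type":"array","items":{"type":"array","items":{"type":"number"}}},"gripper":{"type":"array","items":{"type":"number"}}},"required":["slide","twist","gripper"]}

```bash
mkdir -p pics; cat > h.py <<'E'
import numpy as np, cv2
from station import r
def cap(n,f):
    c=r.capture(n); cv2.imwrite('pics/'+f+'.png',c['image']); np.savez('pics/'+f,**{k:np.array(c[k]) for k in('image','intrinsics','R','t')}); return c
def ld(f): return np.load('pics/'+f+'.npz')
def ray(c,u,v):
    K=c['intrinsics'];d=np.linalg.solve(K,[u,v,1.]);R=c['R'];return -R.T@c['t'],R.T@d/np.linalg.norm(d)
def tri(*a):
    A=0;b=0
    for c,u,v in a:
        o,d=ray(c,u,v);P=np.eye(3)-np.outer(d,d);A=A+P;b=b+P@o
    return np.linalg.solve(A,b)
def proj(c,X):
    p=c['K'] if 0 else c['intrinsics']@(c['R']@np.array(X)+c['t']);return p[:2]/p[2]
E
python3 - <<'E'
from h import *
for n in('scene','top','wrist'):
    c=cap(n,n+'0'); im=c['image']
    print(n,(-c['R'].T@c['t']).round(3))
    cv2.imwrite(f'pics/{n}0b.png',cv2.resize(im,(800,600),interpolation=cv2.INTER_CUBIC))
E
```

```text
scene [1.468 0.216 0.763]
top [ 0.365 -0.025  1.269]
wrist [0.331 0.535 0.383]
```

View pics/scene0b.png

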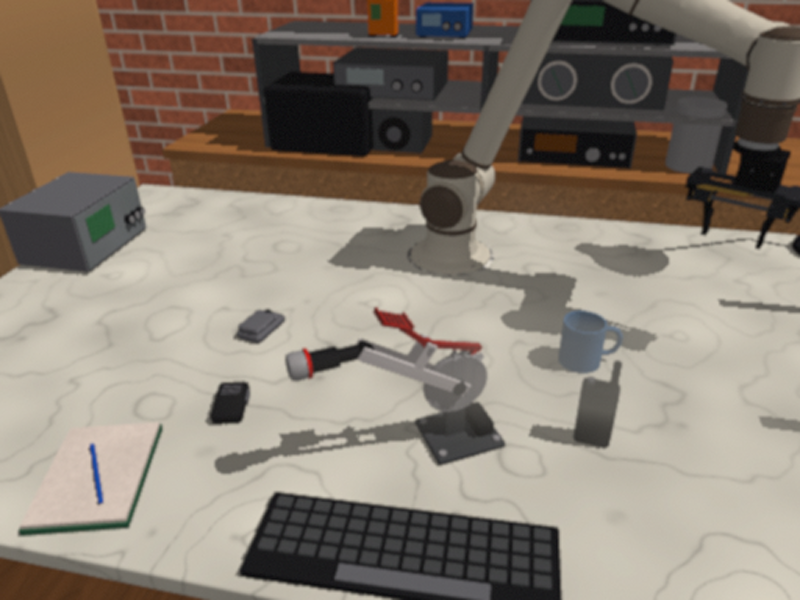

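View pics/top0b.png

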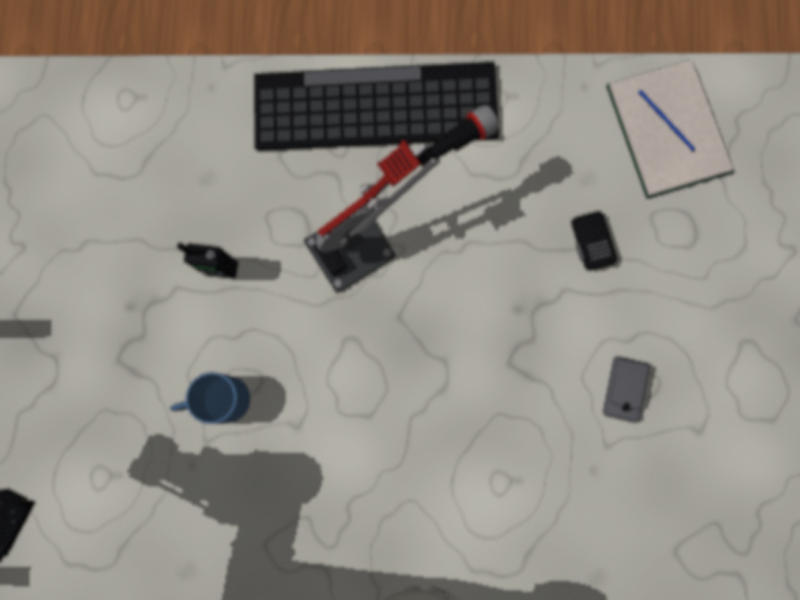

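View pics/wrist0b.png

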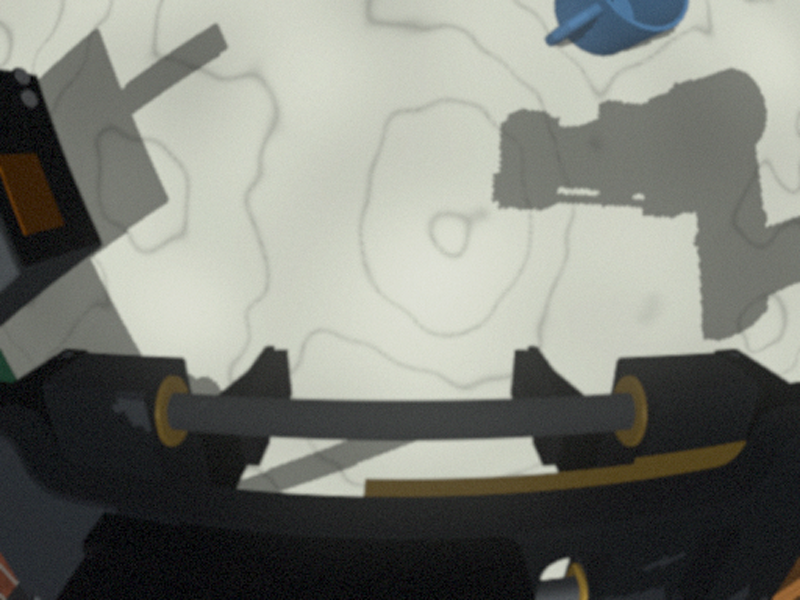

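The scene view shows the boom in the middle with its red tab at about (395,320), and the mug and radio to its right. The top view (800x600) has the tab at about (398,163) and the stand at (348,255). Next I'll enlarge crops of both.

```bash
python3 - <<'E'
from h import *
a=ld('scene0')['image'][190:300,175:325]; b=ld('top0')['image'][60:190,180:330]
cv2.imwrite('pics/sc.png',cv2.resize(a,None,fx=5,fy=5,interpolation=cv2.INTER_CUBIC))
cv2.imwrite('pics/tc.png',cv2.resize(b,None,fx=4.5,fy=4.5,interpolation=cv2.INTER_CUBIC))
E
```

```text
(no output)
```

View pics/sc.png

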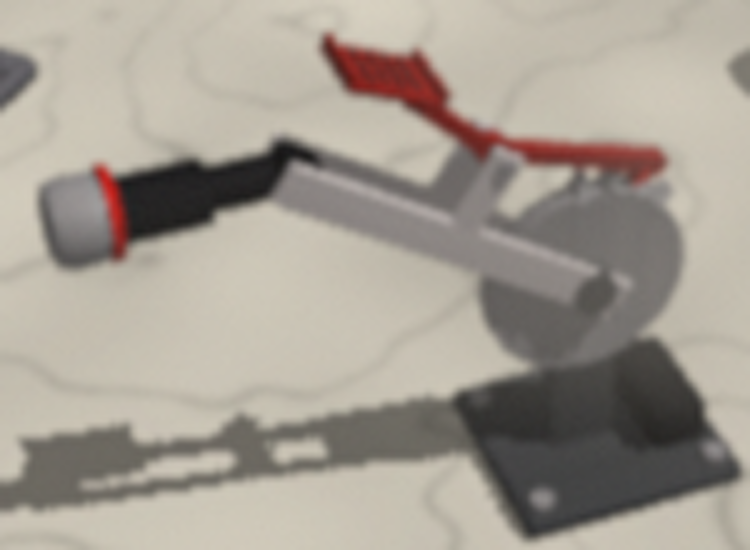

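View pics/tc.png

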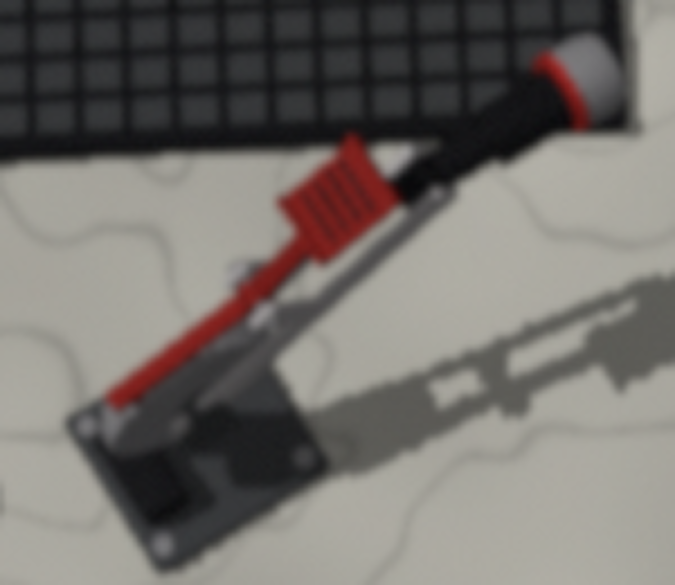

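```bash
python3 - <<'E'
from h import *
from scipy.optimize import least_squares
s=ld('scene0');t=ld('top0')
S=lambda u,v:(175+(u+.5)/5-.5,190+(v+.5)/5-.5)
T=lambda u,v:(180+(u+.5)/4.5-.5,60+(v+.5)/4.5-.5)
ps=dict(on=(347,93),of=(325,38),inn=(447,100),inf=(418,52));pt=dict(on=(353,135),of=(402,197),inn=(280,203),inf=(322,262))
P={k:tri((s,*S(*ps[k])),(t,*T(*pt[k]))) for k in ps}
for k in P: print(k,P[k].round(4),(proj(s,P[k])-S(*ps[k])).round(1),(proj(t,P[k])-T(*pt[k])).round(1))
c=sum(P.values())/4;print('tab c',c.round(4))
# plate corners at z=.012
def pl(cam,u,v,z):
    o,d=ray(cam,u,v);return o+d*(z-o[2])/d[2]
for q in [(68,425),(168,572),(328,465)]: print('top plate',pl(t,*T(*q),.012).round(4))
for q in [(455,392),(530,535),(740,470)]: print('sc plate',pl(s,*S(*q),.012).round(4))
# model fit
def model(p):
    x,y,yaw,th,pw=p; e=-np.array([np.cos(yaw),np.sin(yaw),0]);n=np.array([-np.sin(yaw),np.cos(yaw),0]);z=np.array([0,0,1.])
    a=.70-th; u=np.cos(a)*e+np.sin(a)*z; w=-np.sin(a)*e+np.cos(a)*z
    H=np.array([x,y,.115]); return H,u,w,n
def tabpt(p,k,across,yo=0,h=0):
    H,u,w,n=model(p); f=p[4]; d=.17+f
    # rotate about pivot (90,45) by -f
    r=np.array([.075,.018]); rr=np.array([r[0]*np.cos(f)+r[1]*np.sin(f),-r[0]*np.sin(f)+r[1]*np.cos(f)])
    C=H+(.09+rr[0])*u+(.045+rr[1])*w
    al=np.cos(d)*u-np.sin(d)*w; nn=np.sin(d)*u+np.cos(d)*w
    return C+k*al+n*across+nn*h
# hinge barrel centre near side; n sign
def res(p):
    o=[]
    p5=np.array([*p[:4],.0])
    for k,(a,b) in dict(on=(.025,-1),of=(.025,1),inn=(-.025,-1),inf=(-.025,1)).items():
        X=tabpt(p5,a,.02*b*sg+p[4],h=.004 )
        o+=[*(proj(s,X)-S(*ps[k])),*(proj(t,X)-T(*pt[k]))]
    return o
for sg in(1,-1):
    best=None
    for y0 in np.arange(0,6.3,.5):
        r_=least_squares(res,[.65,.05,y0,.15,0.],x_scale=[.01,.01,.1,.1,.01])
        if best is None or r_.cost<best.cost: best=r_
    print(sg,best.cost,best.x.round(4));print(np.array(best.fun).round(1))
E
```

```text
on [0.7402 0.0181 0.2651] [0.9 0. ] [ 0.8 -0.2]
of [ 0.7072 -0.003   0.2704] [-0.3 -0. ] [-0.4  0.1]
inn [0.7122 0.0548 0.2481] [ 0.2 -0. ] [ 0.2 -0. ]
inf [0.6817 0.0344 0.2519] [ 0. -0.] [ 0. -0.]
tab c [0.7103 0.0261 0.2589]
top plate [0.6579 0.1951 0.012 ]
top plate [0.5714 0.1346 0.012 ]
top plate [0.6347 0.0431 0.012 ]
sc plate [0.6394 0.0422 0.012 ]
sc plate [0.7339 0.0994 0.012 ]
sc plate [0.6674 0.1959 0.012 ]
1 3.981940639130361 [-0.1627 -0.4439  2.1719  0.1492 -0.9858]
[ 0.9 -1.2  0.7 -0.6 -0.9  0.8  0.3  0.6  0.8 -0.  -0.6 -0.9 -0.1  0.6
  0.3  0.8]
-1 841.2705098058482 [1.1554 0.239  1.7992 0.1529 0.4819]
[ -2.7 -12.5   9.7  19.5   1.3   8.2  -5.3 -12.   -2.   -7.3   4.9  11.8
   4.1  12.2  -8.3 -18.7]
```

```bash
cat > plan.py <<'E'
from h import *
from scipy.spatial.transform import Rotation as Ro
YAW=2.172; e=-np.array([np.cos(YAW),np.sin(YAW),0]); n=np.array([np.sin(YAW),-np.cos(YAW),0]); z=np.array([0,0,1.])
H=np.array([.6495,.1149,.115])
def pose(th,f,h=0,along=0):
    a=.70-th;u=np.cos(a)*e+np.sin(a)*z;w=-np.sin(a)*e+np.cos(a)*z
    rr=(.075*np.cos(f)+.018*np.sin(f),-.075*np.sin(f)+.018*np.cos(f)); d=.17+f
    al=np.cos(d)*u-np.sin(d)*w;nn=np.sin(d)*u+np.cos(d)*w
    C=H+(.09+rr[0])*u+(.045+rr[1])*w+h*nn+along*al
    R=np.column_stack([np.cross(n,-nn),n,-nn]); return C,R
def delta(C,R,s=None):
    s=s or r.sense(); p=np.array(s['tcp_pos']);Q=np.array(s['ee_rot'])
    best=min(((Ro.from_matrix(R@np.diag([k,k,1])@Q.T).as_rotvec()) for k in(1,-1)),key=np.linalg.norm)
    return (C-p)/.06,np.degrees(best)/6
E
python3 - <<'E'
from plan import *
s=r.sense();print(s['time_s'],s['joints'],np.array(s['ee_rot']).round(3).tolist(),s['wrist_force'])
C,R=pose(.149,0,.06);print(C,*[q.round(2) for q in delta(C,R)],n,e)
E
```

```text
0.15 [ 7.99618007e+01  2.20818814e+01  3.98184595e-01 -2.04262233e-02
 -6.84116315e+01 -1.48167896e+01] [[0.907, -0.42, -0.001], [-0.42, -0.907, -0.002], [0.0, 0.002, -1.0]] [ 0.24735102  0.62893613 -0.26790043]
[0.69774096 0.04456819 0.3107577 ] [ 7.25 -8.7   1.48] [-2.36 -2.82 -5.05] [0.82465537 0.5656355  0.        ] [ 0.5656355  -0.82465537 -0.        ]
```

Call:
{"method": "servo_tool", "body": {"slide": [[0.1,-0.1,0.3],[0.3,-0.4,0.3],[0.45,-0.55,0.3],[0.5,-0.6,0.3],[0.5,-0.6,0.28],[0.5,-0.6,0],[0.5,-0.6,0],[0.5,-0.6,0],[0.5,-0.6,0],[0.5,-0.6,0],[0.5,-0.6,0],[0.5,-0.6,0]], "twist": [[0,0,-0.4],[0,0,-0.4],[0,0,-0.4],[0,0,-0.4],[0,0,-0.4],[0,0,-0.4],[0,0,-0.4],[0,0,-0.4],[0,0,-0.4],[0,0,-0.4],[0,0,-0.4],[0,0,-0.4]], "gripper": [1,1,1,1,1,1,1,1,1,1,1,1]}}

```text
time_s: 1.65
tcp_pos: [0.5847, 0.1783, 0.313]
ee_rot: [[0.59, -0.807, 0.002], [-0.807, -0.59, 0.001], [0.001, -0.002, -1.0]]
wrist_force: [-0.3, 0.1, 0.4]
gripper_width: 0.005
```

```bash
python3 - <<'E'
from plan import *
s=r.sense();print(s['time_s'],s['tcp_pos'],np.array(s['ee_rot']).round(3).tolist(),s['gripper_width'])
C,R=pose(.149,0,.06);print(C,*[q.round(2) for q in delta(C,R)])
E
```

```text
1.65 [0.58468845 0.1782732  0.31299765] [[0.59, -0.807, 0.002], [-0.807, -0.59, 0.001], [0.001, -0.002, -1.0]] 0.005306026269916518
[0.69774096 0.04456819 0.3107577 ] [ 1.88 -2.23 -0.04] [-2.97 -2.09 -0.29]
```

Call:
{"method": "servo_tool", "body": {"slide": [[0.3,-0.37,0],[0.3,-0.37,0],[0.3,-0.37,0],[0.3,-0.37,0],[0.3,-0.37,0],[0.38,-0.38,-0.04],[0,0,0]], "twist": [[-0.4,-0.27,-0.05],[-0.4,-0.27,-0.05],[-0.4,-0.27,-0.05],[-0.4,-0.27,-0.05],[-0.4,-0.27,-0.05],[-0.2,-0.2,-0.05],[0,0,0]], "gripper": [1,1,1,1,1,1,1]}}

```text
time_s: 2.52
tcp_pos: [0.6972, 0.0444, 0.3084]
ee_rot: [[0.542, -0.826, 0.155], [-0.793, -0.563, -0.231], [0.278, 0.002, -0.961]]
wrist_force: [-0.6, -0.4, -0.3]
gripper_width: 0.005
```

```bash
python3 - <<'E'
from plan import *
s=r.sense();print(s['time_s'],s['tcp_pos'],np.array(s['ee_rot']).round(3).tolist())
C,R=pose(.149,0,.06);print(C,*[q.round(2) for q in delta(C,R)])
for h,f in((.02,0.05),(0,.1),(0,.2)):
    C,R=pose(.149,f,h);print(h,f,C.round(4),*[q.round(2) for q in delta(C,R)])
a=cap('scene','scene1')['image'][150:300,150:350];b=cap('top','top1')['image'][50:190,170:330]
cv2.imwrite('pics/s1.png',cv2.resize(a,None,fx=4,fy=4,interpolation=cv2.INTER_CUBIC))
cv2.imwrite('pics/t1.png',cv2.resize(b,None,fx=4,fy=4,interpolation=cv2.INTER_CUBIC))
E
```

```text
2.525 [0.6971764  0.04436277 0.30836453] [[0.542, -0.826, 0.155], [-0.793, -0.563, -0.231], [0.278, 0.002, -0.961]]
[0.69774096 0.04456819 0.3107577 ] [0.01 0.   0.04] [-0.77 -0.55  0.03]
0.02 0.05 [0.7082 0.0293 0.2712] [ 0.18 -0.25 -0.62] [-0.38 -0.28  0.03]
0 0.1 [0.7133 0.0219 0.2493] [ 0.27 -0.37 -0.98] [ 0.02 -0.01  0.03]
0 0.2 [0.7159 0.0181 0.2431] [ 0.31 -0.44 -1.09] [0.8  0.52 0.02]
```

View pics/s1.png

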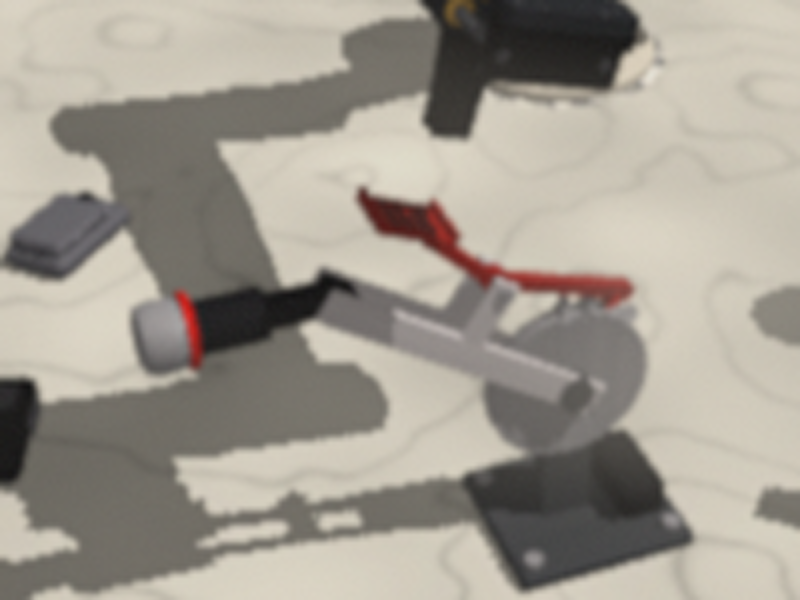

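View pics/t1.png

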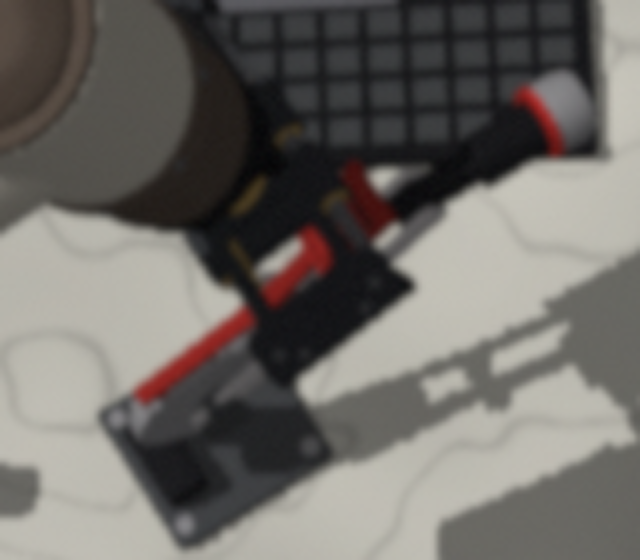

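The shut fingertips hang just above the tab (scene crop tip about (450,130), tab about (410,220)). I'm going down to contact.

Call:
{"method": "servo_tool", "body": {"slide": [[0.06,-0.08,-0.2],[0.06,-0.08,-0.2],[0.05,-0.07,-0.2],[0.05,-0.07,-0.15],[0.02,-0.04,-0.1],[0.02,-0.03,-0.1]], "twist": [[0,0,0],[0,0,0],[0,0,0],[0,0,0],[0,0,0],[0,0,0]], "gripper": [1,1,1,1,1,1]}}

```text
time_s: 3.38
tcp_pos: [0.713, 0.0236, 0.2533]
ee_rot: [[0.544, -0.824, 0.159], [-0.791, -0.566, -0.231], [0.28, -0.0, -0.96]]
wrist_force: [0.8, -1.9, 4.3]
gripper_width: 0.004
```

```bash
python3 - <<'E'
from plan import *
s=r.sense();print(s['time_s'],s['tcp_pos'],s['wrist_force'])
for f in (.1,.2):
    C,R=pose(.149,f,0);print(f,C.round(4),*[q.round(2) for q in delta(C,R)])
a=cap('scene','scene2')['image'][150:300,150:350]
cv2.imwrite('pics/s2.png',cv2.resize(a,None,fx=4,fy=4,interpolation=cv2.INTER_CUBIC))
E
```

```text
3.375 [0.71295744 0.02360104 0.25334227] [ 0.83377111 -1.92180084  4.33403534]
0.1 [0.7133 0.0219 0.2493] [ 0.01 -0.03 -0.07] [ 0.02  0.02 -0.01]
0.2 [0.7159 0.0181 0.2431] [ 0.05 -0.09 -0.17] [ 0.81  0.56 -0.01]
```

View pics/s2.png

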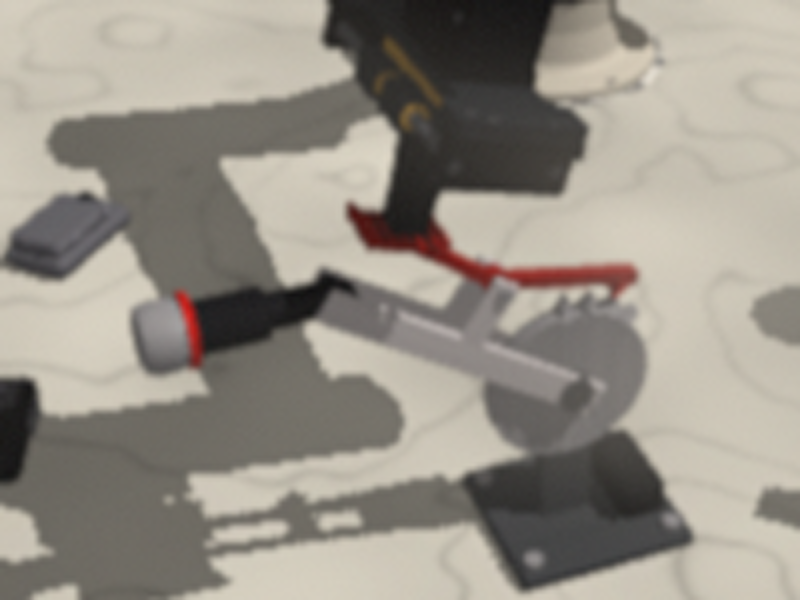

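The scene crop shows the fingers on the tab around (410,235) and the pawl tip lifting off the disc at (625,285). I'll finish the press and follow the arc.

```bash
python3 - <<'E'
from plan import *
C0=None
for th in np.append(np.arange(.149,.70,.0551),.70):
    C,R=pose(th,.2,0)
    if C0 is not None: print(th.round(3),C.round(4),((C-C0)/.06).round(3),(np.degrees(Ro.from_matrix(R@R0.T).as_rotvec())/6).round(3))
    C0,R0=C,R
E
```

```text
0.204 [0.7198 0.0124 0.2365] [ 0.065 -0.095 -0.111] [ 0.434  0.298 -0.   ]
0.259 [0.7235 0.0071 0.2295] [ 0.061 -0.089 -0.117] [0.434 0.298 0.   ]
0.314 [0.7269 0.002  0.2221] [ 0.058 -0.084 -0.123] [0.434 0.298 0.   ]
0.369 [ 0.7301 -0.0026  0.2144] [ 0.054 -0.078 -0.128] [ 0.434  0.298 -0.   ]
0.425 [ 0.7331 -0.007   0.2064] [ 0.05  -0.072 -0.133] [ 0.434  0.298 -0.   ]
0.48 [ 0.7358 -0.0109  0.1981] [ 0.045 -0.066 -0.138] [0.434 0.298 0.   ]
0.535 [ 0.7383 -0.0145  0.1896] [ 0.041 -0.06  -0.142] [ 0.434  0.298 -0.   ]
0.59 [ 0.7405 -0.0177  0.1808] [ 0.036 -0.053 -0.146] [ 0.434  0.298 -0.   ]
0.645 [ 0.7424 -0.0205  0.1719] [ 0.032 -0.046 -0.149] [ 0.434  0.298 -0.   ]
0.7 [ 0.744  -0.0229  0.1627] [ 0.027 -0.04  -0.152] [0.434 0.298 0.   ]
```

Call:
{"method": "servo_tool", "body": {"slide": [[0.01,-0.03,-0.05],[0.02,-0.03,-0.06],[0.02,-0.03,-0.06],[0,0,0]], "twist": [[0.25,0.17,0],[0.25,0.17,0],[0.25,0.17,0],[0,0,0]], "gripper": [1,1,1,1]}}

```text
time_s: 3.92
tcp_pos: [0.7166, 0.0179, 0.2452]
ee_rot: [[0.555, -0.824, 0.11], [-0.81, -0.566, -0.154], [0.189, -0.003, -0.982]]
wrist_force: [-0.9, -1.8, 8.8]
gripper_width: 0.0
```

Call:
{"method": "servo_tool", "body": {"slide": [[0.03,-0.05,-0.08],[0.03,-0.05,-0.07],[0.03,-0.045,-0.06],[0.03,-0.045,-0.06],[0.03,-0.04,-0.06],[0.03,-0.04,-0.06],[0.03,-0.04,-0.065],[0.025,-0.04,-0.065]], "twist": [[0.22,0.15,0],[0.22,0.15,0],[0.22,0.15,0],[0.22,0.15,0],[0.22,0.15,0],[0.22,0.15,0],[0.22,0.15,0],[0.22,0.15,0]], "gripper": [1,1,1,1,1,1,1,1]}}

```text
time_s: 4.92
tcp_pos: [0.7314, -0.0045, 0.216]
ee_rot: [[0.566, -0.824, -0.012], [-0.824, -0.566, 0.028], [-0.03, -0.005, -1.0]]
wrist_force: [-0.1, -4.6, 11.8]
gripper_width: 0.006
```

```bash
python3 - <<'E'
from plan import *
s=r.sense();print(s['time_s'],s['tcp_pos'],s['wrist_force'])
for th in (.36,.42,.7):
    C,R=pose(th,.2,0);print(th,C.round(4),*[q.round(2) for q in delta(C,R)])
a=cap('scene','scene3')['image'][150:300,150:350]
cv2.imwrite('pics/s3.png',cv2.resize(a,None,fx=4,fy=4,interpolation=cv2.INTER_CUBIC))
E
```

```text
4.925 [ 0.73135798 -0.00454806  0.21600257] [-0.07426275 -4.58046614 11.84445557]
0.36 [ 0.7296 -0.0019  0.2157] [-0.03  0.04 -0.  ] [-0.03  0.04 -0.01]
0.42 [ 0.7329 -0.0066  0.2071] [ 0.03 -0.03 -0.15] [ 0.45  0.37 -0.01]
0.7 [ 0.744  -0.0229  0.1627] [ 0.21 -0.31 -0.89] [2.65 1.88 0.  ]
```

View pics/s3.png

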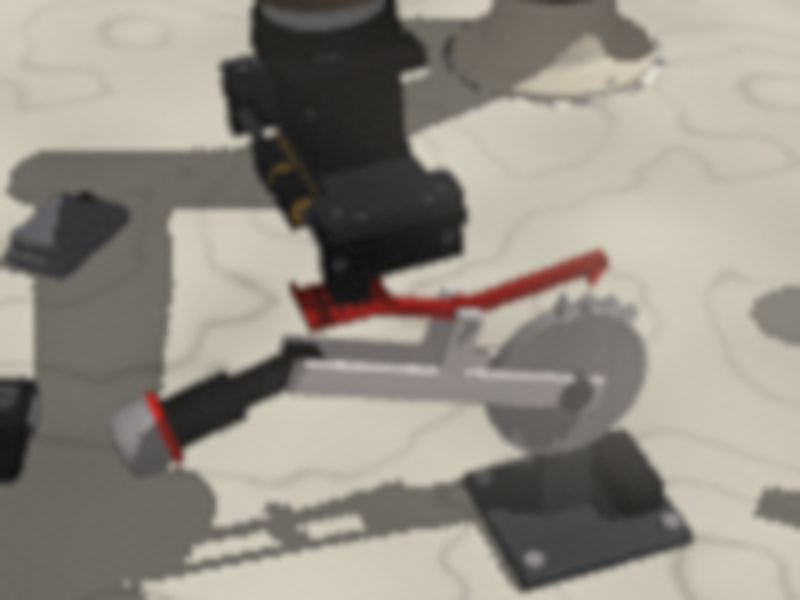

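The boom has gone down past the 0.28 tooth, with the pawl held clear of the disc at about (600,265). I'll carry on down the arc.

Call:
{"method": "servo_tool", "body": {"slide": [[0.02,-0.03,-0.07],[0.02,-0.03,-0.07],[0.02,-0.03,-0.07],[0.02,-0.03,-0.07],[0.02,-0.03,-0.075],[0.02,-0.03,-0.075],[0.015,-0.025,-0.075],[0.015,-0.025,-0.075],[0.015,-0.02,-0.08],[0.015,-0.02,-0.08],[0.01,-0.02,-0.08],[0.01,-0.02,-0.08]], "twist": [[0.22,0.155,0],[0.22,0.155,0],[0.22,0.155,0],[0.22,0.155,0],[0.22,0.155,0],[0.22,0.155,0],[0.22,0.155,0],[0.22,0.155,0],[0.22,0.155,0],[0.22,0.155,0],[0.22,0.155,0],[0.22,0.155,0]], "gripper": [1,1,1,1,1,1,1,1,1,1,1,1]}}

```text
time_s: 6.48
tcp_pos: [0.7453, -0.0262, 0.1633]
ee_rot: [[0.53, -0.825, -0.196], [-0.771, -0.565, 0.294], [-0.353, -0.005, -0.935]]
wrist_force: [3.4, -6.8, 25.8]
gripper_width: 0.001
```

```bash
python3 - <<'E'
from plan import *
s=r.sense();print(s['time_s'],s['tcp_pos'],s['wrist_force'])
for th in (.7,):
    C,R=pose(th,.2,0);print(th,C.round(4),*[q.round(2) for q in delta(C,R)])
a=cap('scene','scene4')['image'][150:300,150:350]
cv2.imwrite('pics/s4.png',cv2.resize(a,None,fx=4,fy=4,interpolation=cv2.INTER_CUBIC))
E
```

```text
6.475 [ 0.74534291 -0.0261709   0.16332855] [ 3.35555783 -6.82400608 25.7500365 ]
0.7 [ 0.744  -0.0229  0.1627] [-0.02  0.05 -0.01] [0.05 0.08 0.01]
```

View pics/s4.png

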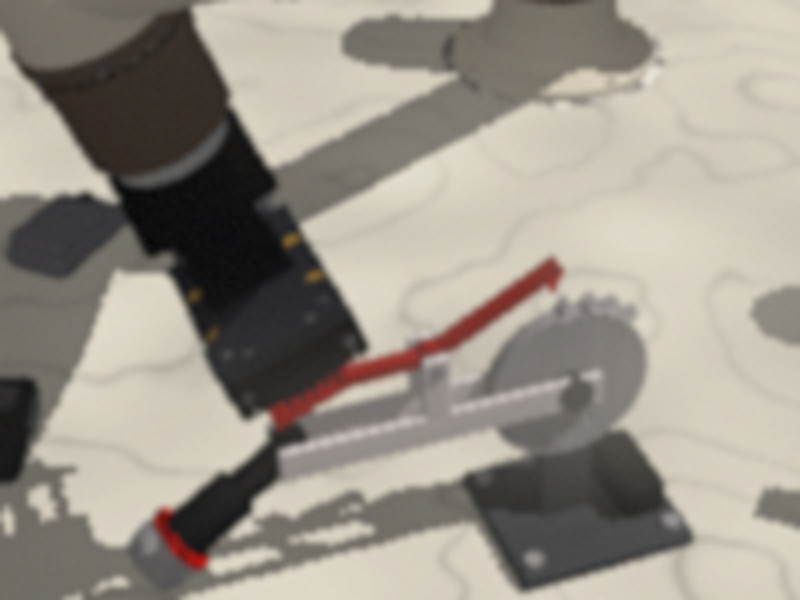

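Force has gone from 12 to 26 N at the predicted stop pose. I'll give one small extra nudge to confirm it's the hard stop.

Call:
{"method": "servo_tool", "body": {"slide": [[0,0,-0.05],[0,0,-0.03],[0,0,0],[0,0,0]], "twist": [[0,0,0],[0,0,0],[0,0,0],[0,0,0]], "gripper": [1,1,1,1]}}

```text
time_s: 7.02
tcp_pos: [0.7455, -0.0261, 0.1634]
ee_rot: [[0.533, -0.824, -0.193], [-0.771, -0.566, 0.293], [-0.35, -0.007, -0.937]]
wrist_force: [2.4, -9.4, 25.7]
gripper_width: 0.004
```

No further motion, so it's on the stop. I'll release along the tab's normal.

Call:
{"method": "servo_tool", "body": {"slide": [[0.01,-0.015,0.05],[0.01,-0.015,0.05],[0.01,-0.015,0.05],[0.01,-0.02,0.06],[0.02,-0.03,0.1],[0.03,-0.04,0.12],[0.04,-0.06,0.2],[0.06,-0.09,0.3],[0.06,-0.09,0.3],[0.06,-0.09,0.3],[0,0,0.4],[0,0,0.4]], "twist": [[0,0,0],[0,0,0],[0,0,0],[0,0,0],[0,0,0],[0,0,0],[0,0,0],[0,0,0],[0,0,0],[0,0,0],[0,0,0],[0,0,0]], "gripper": [1,1,1,1,1,1,1,1,1,1,1,1]}}

```text
time_s: 8.52
tcp_pos: [0.7595, -0.0489, 0.2916]
ee_rot: [[0.526, -0.824, -0.213], [-0.767, -0.567, 0.299], [-0.367, 0.006, -0.93]]
wrist_force: [0.1, 0.2, -1.0]
gripper_width: 0.007
```

```bash
python3 - <<'E'
from plan import *
s=r.sense();print(s['time_s'],s['tcp_pos'],s['wrist_force'])
c=cap('scene','scene5');a=c['image'][150:300,150:350]
cv2.imwrite('pics/s5.png',cv2.resize(a,None,fx=4,fy=4,interpolation=cv2.INTER_CUBIC))
cv2.imwrite('pics/s5f.png',c['image']);cap('top','top5')
for th,f in((.7,0),(.65,0),(.7,.2)):
  print(th,f,[((proj(c,pose(th,f,.004,k)[0]+b*.02*n)-[150,150])*4).round() for k in(.025,-.025) for b in(1,-1)])
E
```

```text
8.525 [ 0.75954922 -0.04888552  0.29160469] [ 0.0599085   0.22650983 -0.95293067]
0.7 0 [array([284., 387.]), array([263., 346.]), array([367., 354.]), array([344., 315.])]
0.65 0 [array([289., 372.]), array([268., 332.]), array([373., 342.]), array([349., 304.])]
0.7 0.2 [array([284., 416.]), array([263., 375.]), array([361., 370.]), array([338., 331.])]
```

View pics/s5.png

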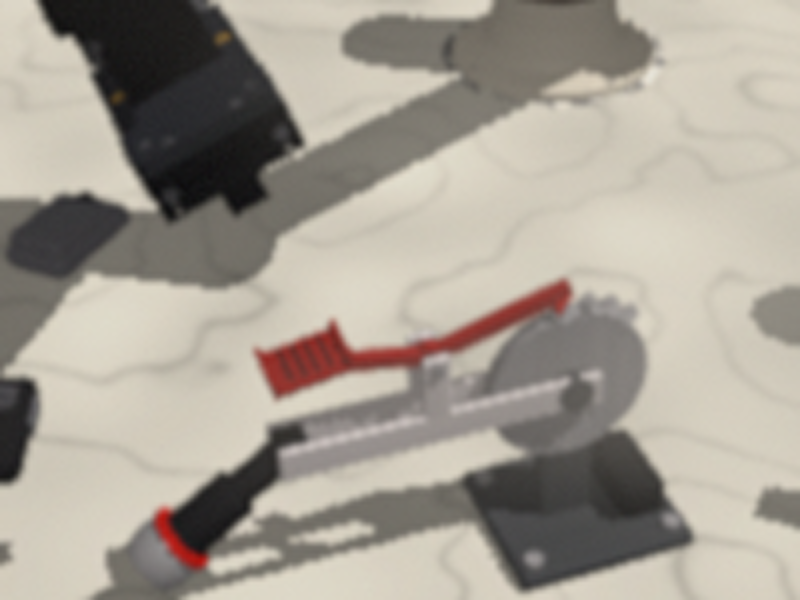

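View pics/s5f.png

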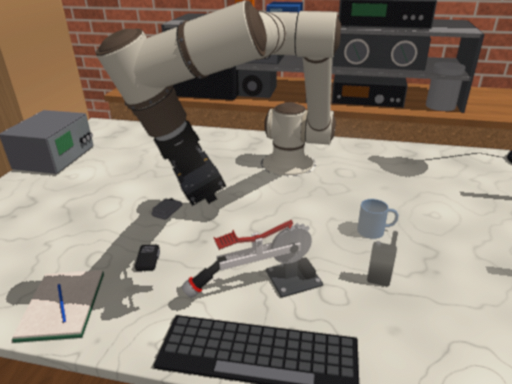

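View pics/top5.png

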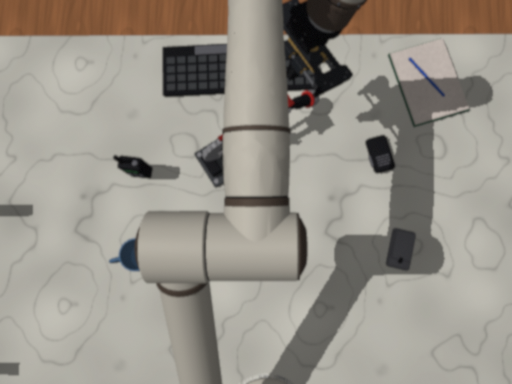

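The boom is at the lowest stop: the bar end is at (285,470), the same as while pressed. The tab has sprung up, the tip is back on the disc, and the bystanders look untouched. One more look after a pause, comparing frames.

Call:
{"method": "servo_tool", "body": {"slide": [[0,0,0.3],[0,0,0.3],[0,0,0],[0,0,0],[0,0,0],[0,0,0],[0,0,0],[0,0,0]], "twist": [[0,0,0],[0,0,0],[0,0,0],[0,0,0],[0,0,0],[0,0,0],[0,0,0],[0,0,0]], "gripper": [1,1,1,1,1,1,1,1]}}

```text
time_s: 9.62
tcp_pos: [0.7598, -0.0488, 0.3275]
ee_rot: [[0.526, -0.824, -0.211], [-0.767, -0.567, 0.299], [-0.366, 0.004, -0.931]]
wrist_force: [0.5, -0.1, -0.4]
gripper_width: 0.004
```

```bash
python3 - <<'E'
from h import *
c=cap('scene','scene6')['image'];A=ld('scene0')['image'].astype(int);B=ld('scene5')['image'].astype(int)
cv2.imwrite('pics/s6.png',cv2.resize(c[205:300,180:320],None,fx=5.5,fy=5.5,interpolation=cv2.INTER_CUBIC))
for k,(v0,v1,u0,u1) in dict(boom=(210,300,190,320),mug=(195,240,355,400),radio=(230,290,365,400),mouse=(195,220,150,185),fist=(240,272,132,162)).items():
    d=lambda X:np.abs(c[v0:v1,u0:u1].astype(int)-X[v0:v1,u0:u1]).max(2)
    print(k,'vs start',(d(A)>50).sum(),'vs prev',(d(B)>50).sum())
E
```

```text
boom vs start 3480 vs prev 0
mug vs start 225 vs prev 0
radio vs start 0 vs prev 0
mouse vs start 237 vs prev 0
fist vs start 142 vs prev 34
```

View pics/s6.png

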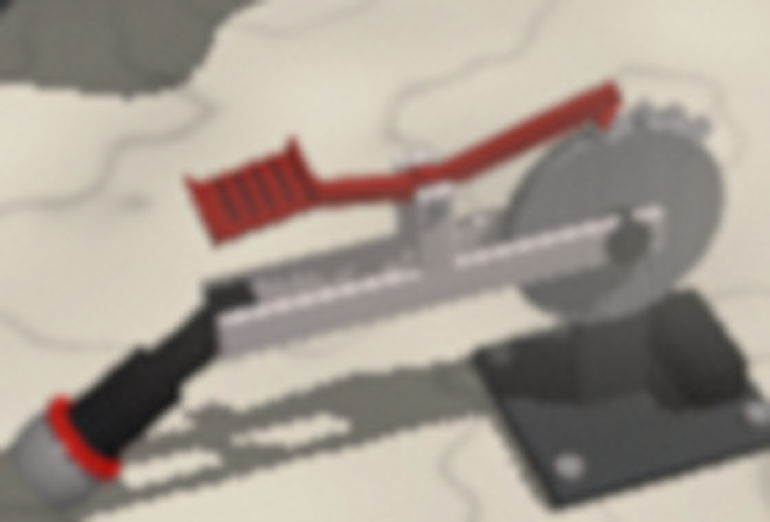

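Nothing has moved since release. The pawl tip rests on the disc at about (610,120), and the differences at the bystanders look like the arm's shadow. Handing in.

```bash
python3 -c "
from station import r
print(r.finish_job())"
```

```text
the job is handed in; nothing more can be done
None
```

The boom is down on its lowest stop and the pawl has sprung back. I handed the job in at about 9.7 s.

- **What I did:** I pressed the red tab from above with the shut fingertips until the pawl cleared the teeth. Keeping it pressed, I pushed the boom down along its arc, then let go along the tab's normal.
- **At the stop:** The fingertips were within about 4 mm of the pose I had worked out for the stop (boom angle 0.70). The upward force rose from about 12 N to 26 N, and a further 5 mm of push moved nothing.
- **After letting go:** The side bars stayed where they were and the tab came up. The pawl tip is back on the disc, and nothing on the boom changed in pictures about 1 s apart. The wrist force was close to zero.
- **One small disagreement:** The released tab sits about 2 image pixels lower than my model with the pawl fully home. That fits the pawl riding about 0.06 rad up on a tooth, or measurement error.
- **Bystanders:** The radio's part of the picture is unchanged from the start. The mug, mouse and fist microphone areas do differ. I put that down to the arm's shadow moving across them and did not re-measure their positions. The fingers never went near them.

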